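Put the microscope objectives away in their canisters

ROBOT

A 6-joint arm with a two-finger parallel gripper is mounted at the origin on the work surface. World frame = base frame: x ahead of the robot, y to its left, z up, the work surface at z = 0. Lengths are in m, angles in rad, forces in N, time in s.
With the tool pointing down it reaches from about 0.325 to 0.85 m from the base axis. Payload 15.5 kg.
Tool frame: the origin (TCP) lies midway between the tips of the shut fingers; the grasp point (between the pads) lies 19 mm behind it (arm.grip_depth is the distance from the TCP to the grasp point, in m); z points along the fingers, y is the line along which they close (so a half turn about z gives the same grasp; the last joint's range is limited). The gripper opens to 91 mm and grips with 3 to 60 N. Pads are 32 mm wide; open, the fingers measure 118 mm over their backs; the gripper's body (76 mm by 178 mm) begins 60 mm behind the grasp point.
Start: joints at [-1.335, 0.494, 1.345, -0, 1.302, -0.096], TCP at [0.203, -0.591, 0.214] pointing down, gripper open.
Joint ranges: [-2.91, 2.91], [-0.82, 2.16], [0.22, 2.67], [-1.22, 4.37], [0.12, 2.79], [-3.08, 3.08]. Speed limits (rad/s): [1.89, 1.89, 2.57, 3.01, 3.01, 3.01].

INTERFACE

Orientations are given as a rotation vector (axis times angle).
In Python, from plant import arm gives the robot as it stands.
- The arm moves only by the tool servo_tool, never from a script. Its argument "deltas" is a list of rows, each a list of 3 entries, a list of its own where there are three numbers: the finger opening in mm, from 0 to 91.2, then the shift along the tool's x, y, z in mm, then the turn about the tool's z in degrees. In form: [[hand, [dx, dy, dz], roll], ...]. A call has 1 to 12 rows; each row is the pose to reach, as a shift and turn from the pose commanded when the call began, along the tool's axes at that moment; what a row does not reach only later rows make up. A row lasts 1/8 s, in which the tool goes at most 62.5 mm and 10.7 degrees, less where a joint would pass 70% of its speed; a pose out of reach is approached as far as the arm can. A call with a gripper value outside its range is refused whole. The fingers move at their own pace and stop on an object; "squeeze" is the grip in N (left out, the last holds). Time passes only in rows, so rows that repeat a pose let the fingers close. It gives the time, the measured TCP pose, the force, the opening and the grip force at its end, in the units of the state.
- arm.state(): the state, without advancing time (a new reading comes with each control period).
- arm.capture(name): name is "side" or "top" or "wrist"; returns a dict with "color" (400x640x3 uint8, red, green, blue), "K" (3x3 intrinsics, pixels), "k1" (the pictures are not rectified: a ray, as slopes to the right and down, at radius r is drawn at 1 + k1 r^2 times it, then the intrinsics apply), "world_from_camera" (4x4, takes a point from camera to world coordinates); the wrist camera has in their place "hand_eye" (4x4, takes a point from camera to tool coordinates, whose origin is the TCP and whose axes are the flange's). Camera axes: x right, y up, looking along -z (the intrinsics and any distortion apply to the point x, -y, -z); pixel columns grow to the right and rows downward; lengths in m; the calibration is good to about 2 mm. A picture is of the moment at which its call begins: read the wrist's pose just before it. There is no depth.
- arm.sign_off(): hands the job in; it is judged then, once.
The state is a dict: "time_s": time; "joints": joint angles; "qvel": joint speeds; "tau": joint torques, N m; "tool_pos": TCP position; "ee_rot": TCP orientation; "ft_force": force on the tool from outside, world axes, zero at the start; "wrist_torque": the same for the moment, N m; "width": finger opening in m; "grip_force": force on a finger pad.
Only numpy, scipy, OpenCV 4.12 (cv2) and the standard library are available. Lean on these libraries where they do the work, as an engineer would, in place of code of your own. Each camera call takes 0.05 s, during which the arm holds its last target. There are 200 camera calls.

TASK

Put the four steel microscope objectives away, each upright with its lens up in its own grey canister: the shortest objective in the lowest canister, the next longer in the next taller, and so on to the longest in the tallest. Lower each one to the canister's floor rather than dropping it, let none tip over, and leave the two black eyepieces where they stand.

Things in the scene. Friction and masses are not known exactly. Their poses are not given: they have to be found in the camera images.
- objective_a: The shortest and thinnest microscope objective: a loose bright-steel cylinder standing upright, lens upward, 46 mm tall in all and 22 mm in diameter, about 60 g. The top 6 mm taper to the lens (do not grip there) and the lowest 6 mm are a brass foot 19 mm in diameter; between them the barrel is straight. Origin: centre of its underside; z up along its axis.
- objective_b: The second shortest microscope objective: a loose bright-steel cylinder standing upright, lens upward, 58 mm tall in all and 29 mm in diameter, about 110 g. The top 6 mm taper to the lens (do not grip there) and the lowest 6 mm are a brass foot 26 mm in diameter; between them the barrel is straight. Origin: centre of its underside; z up along its axis.
- objective_c: The second longest microscope objective: a loose bright-steel cylinder standing upright, lens upward, 70 mm tall in all and 36 mm in diameter, about 180 g. The top 6 mm taper to the lens (do not grip there) and the lowest 6 mm are a brass foot 33 mm in diameter; between them the barrel is straight. Origin: centre of its underside; z up along its axis.
- objective_d: The longest and thickest microscope objective: a loose bright-steel cylinder standing upright, lens upward, 82 mm tall in all and 43 mm in diameter, about 270 g. The top 6 mm taper to the lens (do not grip there) and the lowest 6 mm are a brass foot 40 mm in diameter; between them the barrel is straight. Origin: centre of its underside; z up along its axis.
- canister_a: The lowest and narrowest storage canister, for the shortest and thinnest objective: an open-topped round grey plastic pot fixed to the bench, 14 mm tall, 48 mm outer and 42 mm inner diameter, flat floor 4 mm thick. Its own objective standing in it sticks out 36 mm above the rim. Origin: centre of its underside; z up.
- canister_b: The second lowest storage canister, for the second shortest objective: an open-topped round grey plastic pot fixed to the bench, 26 mm tall, 55 mm outer and 49 mm inner diameter, flat floor 4 mm thick. Its own objective standing in it sticks out 36 mm above the rim. Origin: centre of its underside; z up.
- canister_c: The second tallest storage canister, for the second longest objective: an open-topped round grey plastic pot fixed to the bench, 38 mm tall, 62 mm outer and 56 mm inner diameter, flat floor 4 mm thick. Its own objective standing in it sticks out 36 mm above the rim. Origin: centre of its underside; z up.
- canister_d: The tallest and widest storage canister, for the longest and thickest objective: an open-topped round grey plastic pot fixed to the bench, 50 mm tall, 69 mm outer and 63 mm inner diameter, flat floor 4 mm thick. Its own objective standing in it sticks out 36 mm above the rim. Origin: centre of its underside; z up.
- eyepiece_1: An eyepiece, to be left where it stands: a loose upright 52 mm tall part, aluminium tube 30 mm in diameter below, black head flaring to 48 mm in diameter with a wide glass lens on top. Origin: centre of its underside; z up.
- eyepiece_2: An eyepiece, to be left where it stands: a loose upright 52 mm tall part, aluminium tube 30 mm in diameter below, black head flaring to 48 mm in diameter with a wide glass lens on top. Origin: centre of its underside; z up.

How it is judged:
By the outcome, as a careful person would: the job done as asked, in the order asked, and still so for the second after the job is handed in, with the robot touching nothing.
It also fails if it takes over 104 s, if anything falls off the work surface, if the arm or the gripper's body presses on something with over 40 N, if the wrist force passes 120 N, or if a joint passes its speed limit or range.

## Working session

There is one attempt and no reset: what is moved stays moved. The work goes in short steps, Python scripts to look and compute and a tool call to move; the robot and the scene stay as the last step left them, time stands still between calls to the robot, and variables do not carry over. Pictures are saved under pics/ and viewed, at most 14 in all, crops included, and the job is handed in when it is done.

Besides the shell and the picture viewer there is one more tool, called after "Emit:" as name(argument=value, ...), one argument or row to a line, values as JSON. servo_tool: Moves the arm, as the interface text tells. Its arguments: {"type":"object","properties":{"deltas":{"type":"array"},"squeeze":{"type":"number"}},"required":["deltas"]}

```bash
mkdir -p pics; ls; python3 - <<'E'
from plant import arm
import cv2,numpy as np
np.set_printoptions(precision=4,suppress=True)
print(arm.state())
for n in("top","side"):
    c=arm.capture(n); cv2.imwrite(f"pics/{n}0.png",c["color"][:,:,::-1]); print(n,c["K"],c["k1"],c["world_from_camera"])
E
```

```text
pics
{'time_s': 0.0, 'joints': array([-1.3355,  0.4942,  1.3461, -0.    ,  1.3025, -0.0955]), 'qvel': array([-0.001 ,  0.0008,  0.0003,  0.0008,  0.0015,  0.0007]), 'tau': array([  0.0022, -87.8818, -38.1849,   0.0709,   0.0532,  -0.0001]), 'tool_pos': array([ 0.2029, -0.5908,  0.2133]), 'ee_rot': array([-3.0976, -0.517 ,  0.0002]), 'ft_force': array([-0.6201,  0.3984,  0.9144]), 'wrist_torque': array([-0.01  , -0.0216, -0.0146]), 'grip_force': 0.0, 'width': 0.09144168661127298}
top [[443.9655   0.     321.203 ]
 [  0.     443.9655 192.5216]
 [  0.       0.       1.    ]] -0.06811277240134728 [[-0.0173  0.9884 -0.151   0.3424]
 [-0.9997 -0.0196 -0.0137 -0.0033]
 [-0.0165  0.1507  0.9884  1.1436]
 [ 0.      0.      0.      1.    ]]
side [[388.9027   0.     319.5594]
 [  0.     388.9027 198.226 ]
 [  0.       0.       1.    ]] 0.021423256198399732 [[-0.9716  0.1337 -0.1952  0.3656]
 [-0.2365 -0.5179  0.8221  0.7208]
 [ 0.0089  0.8449  0.5348  0.4887]
 [ 0.      0.      0.      1.    ]]
```

View pics/top0.png

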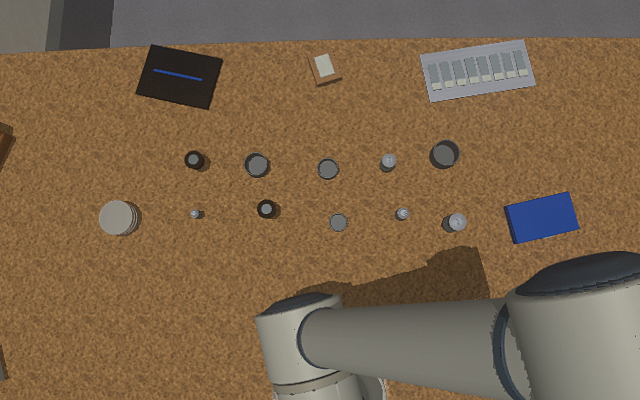

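View pics/side0.png

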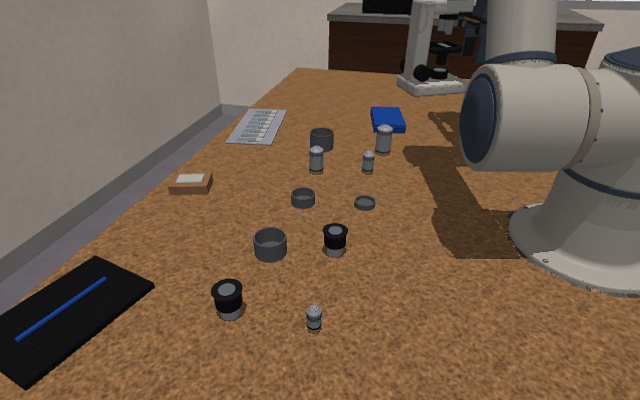

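The top view shows the eyepieces at about (194,160) and (266,209). The canisters are near (444,154), (257,165), (328,168) and (338,222), and the objectives near (195,213), (402,213), (388,161) and (456,222). I'll enlarge this area to measure it.

```bash
cat > h.py <<'E'
import cv2,numpy as np
np.set_printoptions(precision=4,suppress=True)
F=np.diag([1.,-1,-1])
def ray(c,uv):
    p=cv2.undistortPoints(np.array(uv,float).reshape(-1,1,2),c["K"],np.array([c["k1"],0,0,0.])).reshape(-1,2)
    return np.c_[p,np.ones(len(p))]@F
def hit(c,T,uv,z):
    d=ray(c,uv)@T[:3,:3].T; o=T[:3,3]
    return o+d*((np.asarray(z)-o[2])/d[:,2])[:,None]
def proj(c,T,P):
    q=(np.atleast_2d(P)-T[:3,3])@T[:3,:3]@F
    return cv2.projectPoints(q,np.zeros(3),np.zeros(3),c["K"],np.array([c["k1"],0,0,0.]))[0].reshape(-1,2)
def circ(p,z,r):
    a=np.linspace(0,2*np.pi,49); return np.c_[p[0]+r*np.cos(a),p[1]+r*np.sin(a),0*a+z]
E
python3 - <<'E'
from plant import arm
from h import *
N=dict(a=(195,213,.046,.011),b=(402,213,.058,.0145),c=(388,160,.07,.018),d=(457,222,.082,.0215),
 A=(338.5,222,.014,.024),B=(328,168,.026,.0275),C=(257,165,.038,.031),D=(444,154,.05,.0345),e1=(194,160,.052,.024),e2=(266,209,.052,.024))
c=arm.capture("top");T=c["world_from_camera"]; s=arm.capture("side")
S=6
P={}
it=cv2.resize(c["color"][140:240,185:470],None,fx=2.8,fy=2.8,interpolation=3)[:,:,::-1].copy()
is_=cv2.resize(s["color"][120:340,200:410],None,fx=2.6,fy=2.6,interpolation=3)[:,:,::-1].copy()
for k,(u,v,z,r) in N.items():
    p=hit(c,T,[(u,v)],[z])[0];P[k]=p;print(k,p,np.hypot(*p[:2]))
    if k in 'abcd': z-=.006
    for im,cc,o,f in((it,c,(185,140),2.8),(is_,s,(200,120),2.6)):
        q=(proj(cc,cc["world_from_camera"],circ(p,z,r))-o)*f
        cv2.polylines(im,[np.int32(q)],True,(0,255,0) if k.islower() else (0,0,255),1)
cv2.imwrite("pics/t1.png",it);cv2.imwrite("pics/s1.png",is_)
E
```

```text
a [0.4644 0.3295 0.046 ] 0.5694456183082258
b [ 0.4535 -0.1857  0.058 ] 0.4900469641590083
c [ 0.5845 -0.155   0.07  ] 0.6046944257196393
d [ 0.4266 -0.3131  0.082 ] 0.5291804246107235
A [ 0.4382 -0.0304  0.014 ] 0.43921443685532685
B [ 0.5765 -0.0064  0.026 ] 0.5765479672558326
C [0.5857 0.1748 0.038 ] 0.6111920524465537
D [ 0.6019 -0.3003  0.05  ] 0.6726190309250971
e1 [0.5993 0.3339 0.052 ] 0.6860086612334514
e2 [0.4705 0.1495 0.052 ] 0.4937336592254972
```

View pics/t1.png

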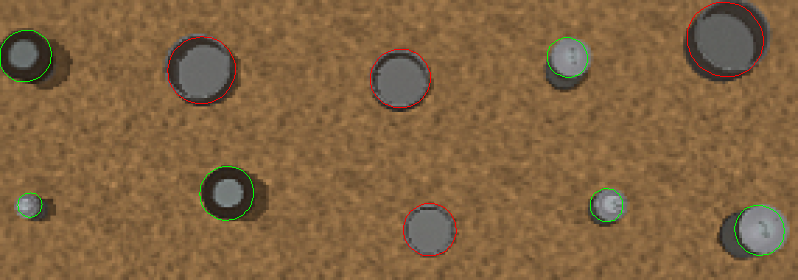

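View pics/s1.png

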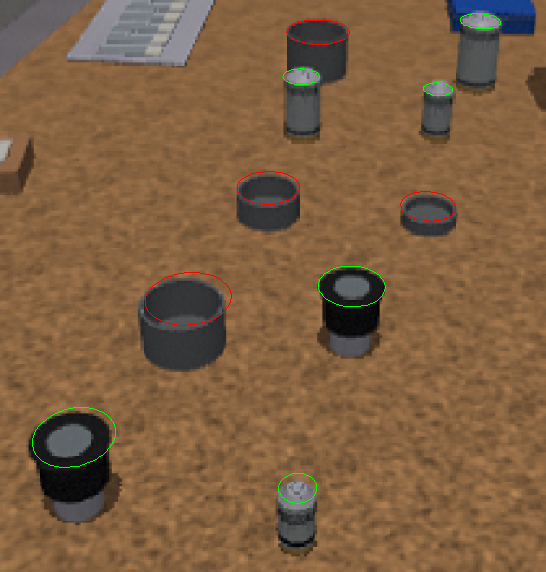

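Projected sizes agree with the given ones in both views, so the identities are clear: objectives a (195,213), b (402,213), c (388,160), d (457,222). The canisters are A (338,222), B (328,168), C (257,165) and D (444,154). I'll go above objective a first.

Emit:
servo_tool(
  deltas=[
    [91,[545,-785,40],19],
    [91,[545,-785,40],19],
    [91,[545,-785,40],19],
    [91,[545,-785,40],19],
    [91,[545,-785,40],19],
    [91,[545,-785,40],19],
    [91,[545,-785,40],19],
    [91,[545,-785,40],19],
    [91,[545,-785,40],19],
    [91,[545,-785,40],19],
    [91,[545,-785,40],19],
    [91,[545,-785,40],19],
  ],
  squeeze=15,
)

```text
time_s: 1.7
tool_pos: [0.4058, 0.1247, 0.183]
ee_rot: [-3.142, 0.001, -0.001]
ft_force: [1.4, -0.7, -0.1]
width: 0.0911
grip_force: 0.0
```

Emit:
servo_tool(
  deltas=[
    [91,[59,-205,20],0],
    [91,[59,-205,20],0],
    [91,[59,-205,20],0],
    [91,[59,-205,20],0],
    [91,[59,-205,20],0],
  ],
)

```text
time_s: 2.33
tool_pos: [0.4647, 0.329, 0.1623]
ee_rot: [3.142, 0.002, -0.0]
ft_force: [-0.3, 0.1, -0.3]
width: 0.091
grip_force: 0.0
```

```bash
cat >> h.py <<'E'
def look(arm,name,p,z,r,half=None):
    """wrist picture with predicted circle at world point p; saves, returns"""
    from scipy.spatial.transform import Rotation as R
    s=arm.state(); c=arm.capture("wrist")
    T=np.eye(4);T[:3,:3]=R.from_rotvec(s["ee_rot"]).as_matrix();T[:3,3]=s["tool_pos"];T=T@c["hand_eye"]
    c["T"]=T
    im=c["color"][:,:,::-1].copy(); q=proj(c,T,circ(p,z,r))
    cv2.polylines(im,[np.int32(q)],True,(0,255,0),1); cv2.imwrite(f"pics/{name}.png",im)
    np.save(f"{name}.npy",c,allow_pickle=True)
    print(s["time_s"],s["tool_pos"],s["ee_rot"],c["T"],c["K"],c["k1"],q.mean(0))
    return c
E
python3 - <<'E'
from plant import arm
from h import *
look(arm,"w_a",(.4644,.3295),.040,.011)
E
```

```text
2.325 [0.4647 0.329  0.1623] [ 3.1416  0.002  -0.0004] [[ 0.0004  0.9681  0.2506  0.535 ]
 [-1.      0.0004  0.0001  0.3304]
 [ 0.     -0.2506  0.9681  0.3337]
 [ 0.      0.      0.      1.    ]] [[344.1507   0.     321.6629]
 [  0.     344.1507 199.8256]
 [  0.       0.       1.    ]] 0.025680665793901058 [322.6167 193.5309]
```

View pics/w_a.png

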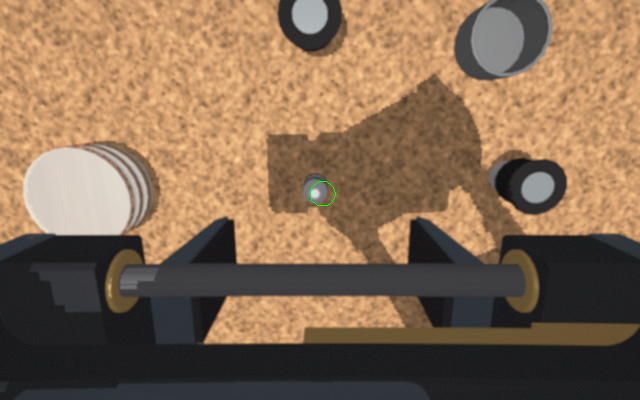

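The wrist view shows objective a at about (315,190), 7 px left of the prediction. Eyepieces are at (310,15) and (537,187), and canister C's rim is at (510,36). I'll get a finer crop of objective a.

```bash
python3 - <<'E'
from h import *
c=np.load("w_a.npy",allow_pickle=True).item()
im=c["color"][140:240,265:415,::-1]
im=cv2.resize(im,None,fx=5,fy=5,interpolation=cv2.INTER_CUBIC)
cv2.putText(im,"265,140 x5",(5,20),0,.6,(255,255,255),1)
cv2.imwrite("pics/wa2.png",im)
E
```

```text
(no output)
```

View pics/wa2.png

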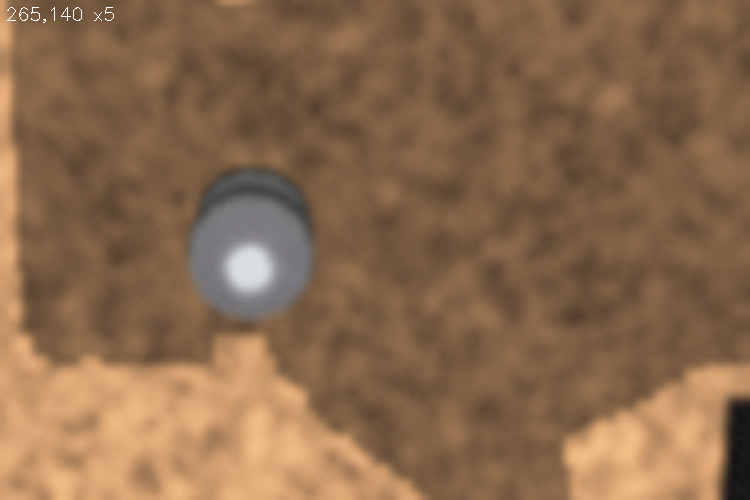

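Objective a's barrel-top circle is centred at crop (251,257), which is pixel (315.2,191.4). The lens is at (314.8,193.6).

```bash
python3 - <<'E'
from h import *
c=np.load("w_a.npy",allow_pickle=True).item()
print(hit(c,c["T"],[(315.2,191.4),(314.8,193.6),(510,36),(310,15),(540,186)],[.04,.046,.038,.052,.052]))
E
```

```text
[[0.4666 0.336  0.04  ]
 [0.466  0.3362 0.046 ]
 [0.5907 0.1833 0.038 ]
 [0.6029 0.339  0.052 ]
 [0.474  0.1494 0.052 ]]
```

Emit:
servo_tool(
  deltas=[
    [50,[1,-6,0],0],
    [50,[1,-6,50],0],
    [50,[1,-6,100],0],
    [40,[1,-6,130],0],
    [36,[1,-6,148],0],
    [36,[1,-6,148],0],
  ],
)

```text
time_s: 3.12
tool_pos: [0.4651, 0.3324, 0.0142]
ee_rot: [3.14, -0.003, -0.003]
ft_force: [0.2, 0.7, 0.3]
width: 0.0367
grip_force: 0.0
```

```bash
python3 - <<'E'
from plant import arm
from h import *
c=look(arm,"w_a3",(.4655,.335),.040,.011)
im=cv2.resize(c["color"][150:350,200:450,::-1],None,fx=3,fy=3,interpolation=2)
cv2.imwrite("pics/wa4.png",im);print(arm.state()["width"])
E
```

```text
3.125 [0.4651 0.3324 0.0142] [ 3.1405 -0.0029 -0.003 ] [[-0.0027  0.9677  0.2522  0.5357]
 [-1.     -0.0029  0.0004  0.3338]
 [ 0.0011 -0.2522  0.9677  0.1855]
 [ 0.      0.      0.      1.    ]] [[344.1507   0.     321.6629]
 [  0.     344.1507 199.8256]
 [  0.       0.       1.    ]] 0.025680665793901058 [319.0335 267.1305]
0.03650547917382767
```

View pics/wa4.png

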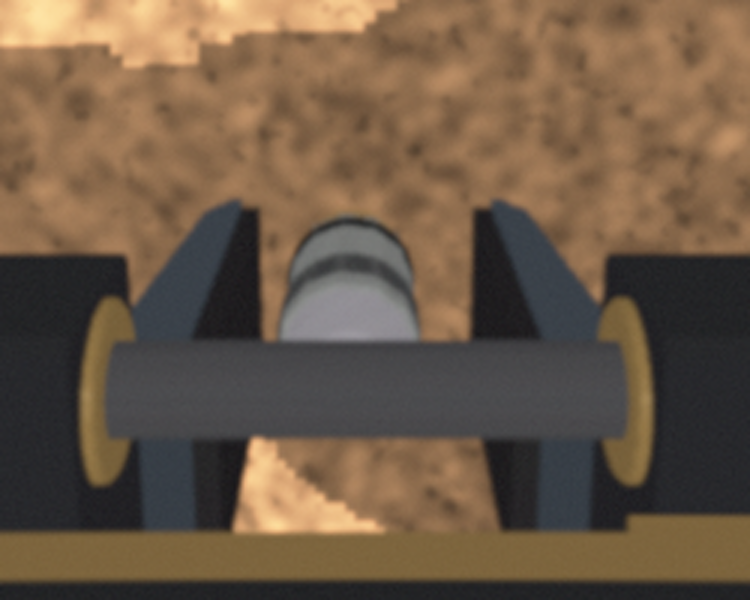

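The objective is centred at crop x≈350 and the finger gap at x≈366, so I'll shift 2.5 mm toward +y and close.

Emit:
servo_tool(
  deltas=[
    [36,[0,-2.5,0],0],
    [36,[0,-2.5,0],0],
    [18,[0,-2.5,0],0],
    [18,[0,-2.5,0],0],
    [18,[0,-2.5,0],0],
    [18,[0,-2.5,0],0],
    [18,[0,-2.5,-30],0],
    [18,[0,-2.5,-80],0],
    [18,[0,-2.5,-100],0],
  ],
)

```text
time_s: 4.3
tool_pos: [0.4665, 0.3364, 0.1173]
ee_rot: [-3.14, 0.001, -0.004]
ft_force: [0.3, -0.1, -1.1]
width: 0.0215
grip_force: 15.0
```

Emit:
servo_tool(
  deltas=[
    [18,[-28,366,0],0],
    [18,[-28,366,0],0],
    [18,[-28,366,0],0],
    [18,[-28,366,0],0],
    [18,[-28,366,0],0],
    [18,[-28,366,10],0],
    [18,[-28,366,37],0],
    [18,[-28,366,37],0],
    [18,[-28,366,37],0],
  ],
)

```text
time_s: 5.42
tool_pos: [0.4375, -0.0296, 0.0784]
ee_rot: [-3.142, -0.0, 0.0]
ft_force: [0.3, 1.0, -0.4]
width: 0.0214
grip_force: 15.0
```

```bash
python3 - <<'E'
from plant import arm
from h import *
c=look(arm,"w_A",(.4382,-.0304),.014,.024)
E
```

```text
5.425 [ 0.4375 -0.0296  0.0784] [-3.1415 -0.0002  0.0001] [[-0.0007  0.9681  0.2504  0.5078]
 [-1.     -0.0007 -0.0002 -0.0282]
 [-0.0001 -0.2504  0.9681  0.2499]
 [ 0.      0.      0.      1.    ]] [[344.1507   0.     321.6629]
 [  0.     344.1507 199.8256]
 [  0.       0.       1.    ]] 0.025680665793901058 [324.7838 210.4094]
```

View pics/w_A.png

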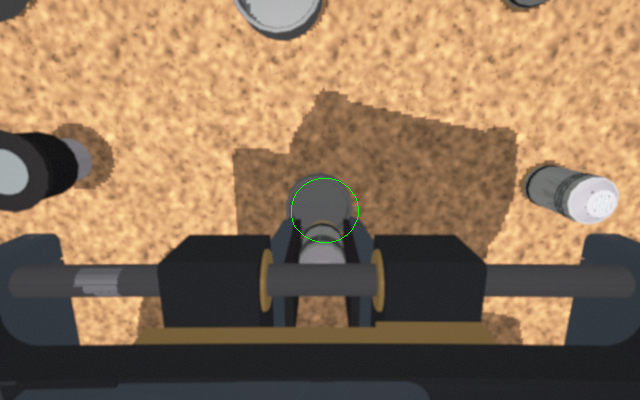

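Canister A's visible edge is about 4 px above and 2 px left of the prediction, so it stands near (0.441,-0.028). I'll lower there.

Emit:
servo_tool(
  deltas=[
    [18,[3.5,-1.5,0],0],
    [18,[3.5,-1.5,25],0],
    [18,[3.5,-1.5,45],0],
    [18,[3.5,-1.5,52],0],
    [18,[3.5,-1.5,56],0],
    [18,[3.5,-1.5,58],0],
    [18,[3.5,-1.5,58],0],
    [18,[3.5,-1.5,58],0],
  ],
)

```text
time_s: 6.48
tool_pos: [0.4411, -0.0286, 0.0202]
ee_rot: [3.142, -0.001, 0.001]
ft_force: [-0.2, 0.0, 0.1]
width: 0.0217
grip_force: 15.0
```

Emit:
servo_tool(
  deltas=[
    [18,[0,0,1],0],
    [18,[0,0,1.5],0],
    [18,[0,0,2],0],
    [18,[0,0,2],0],
  ],
)

```text
time_s: 6.98
tool_pos: [0.4414, -0.0288, 0.0185]
ee_rot: [3.141, -0.001, 0.002]
ft_force: [-2.3, -0.9, 18.8]
width: 0.0217
grip_force: 15.0
```

Contact with the floor. Release and rise.

Emit:
servo_tool(
  deltas=[
    [18,[0,0,-0.5],0],
    [26,[0,0,-0.5],0],
    [40,[0,0,-0.5],0],
    [50,[0,0,-0.5],0],
    [60,[0,0,-20],0],
    [91,[0,0,-70],0],
    [91,[0,0,-130],0],
    [91,[0,0,-140],0],
  ],
)

```text
time_s: 7.98
tool_pos: [0.4425, -0.0288, 0.1611]
ee_rot: [3.14, -0.001, 0.009]
ft_force: [-0.5, 0.6, -1.0]
width: 0.083
grip_force: 0.0
```

```bash
python3 - <<'E'
from plant import arm
from h import *
c=look(arm,"w_b",(.4535,-.1857),.052,.0145)
E
```

```text
7.975 [ 0.4425 -0.0288  0.1611] [ 3.1405 -0.0011  0.0088] [[-0.0015  0.9695  0.245   0.5118]
 [-1.     -0.0018  0.0007 -0.0274]
 [ 0.0011 -0.245   0.9695  0.333 ]
 [ 0.      0.      0.      1.    ]] [[344.1507   0.     321.6629]
 [  0.     344.1507 199.8256]
 [  0.       0.       1.    ]] 0.025680665793901058 [512.9088 184.1677]
```

View pics/w_b.png

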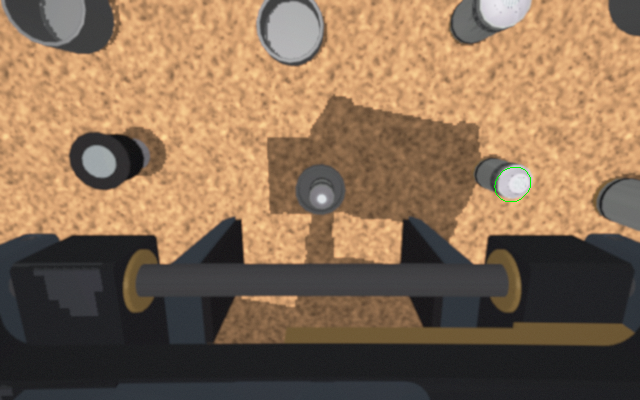

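Objective a stands upright, centred in canister A at (321,190). Objective b is at (513,183), on its prediction, and canister B's rim centre is at about (291,28).

```bash
python3 - <<'E'
from h import *
c=np.load("w_b.npy",allow_pickle=True).item()
print(hit(c,c["T"],[(513,184),(516,183),(291,28),(502,4),(43,5)],[.052,.058,.026,.07,.038]))
E
```

```text
[[ 0.454  -0.1858  0.052 ]
 [ 0.4561 -0.1847  0.058 ]
 [ 0.5783 -0.0029  0.026 ]
 [ 0.5826 -0.1505  0.07  ]
 [ 0.5898  0.1831  0.038 ]]
```

Emit:
servo_tool(
  deltas=[
    [60,[12.5,157,0],0],
    [60,[12.5,157,0],0],
    [60,[12.5,157,0],0],
    [60,[12.5,157,30],0],
    [60,[12.5,157,80],0],
    [55,[12.5,157,120],0],
    [50,[12.5,157,135],0],
    [45,[12.5,157,135],0],
    [45,[12.5,157,135],0],
  ],
)

```text
time_s: 9.15
tool_pos: [0.4539, -0.1858, 0.0238]
ee_rot: [3.141, -0.001, 0.002]
ft_force: [0.2, -0.0, 0.1]
width: 0.045
grip_force: 0.0
```

```bash
cat > gap.py <<'E'
import sys
from plant import arm
from h import *
c=look(arm,sys.argv[1],(0,0),0,.01)
im=cv2.resize(c["color"][150:350,200:450,::-1],None,fx=3,fy=3,interpolation=2)
cv2.imwrite(f"pics/{sys.argv[1]}z.png",im);print(arm.state()["width"])
E
python3 gap.py gb
```

```text
9.15 [ 0.4539 -0.1858  0.0238] [ 3.1409 -0.001   0.0019] [[-0.0015  0.9684  0.2492  0.5239]
 [-1.     -0.0016  0.0003 -0.1845]
 [ 0.0007 -0.2492  0.9685  0.1954]
 [ 0.      0.      0.      1.    ]] [[344.1507   0.     321.6629]
 [  0.     344.1507 199.8256]
 [  0.       0.       1.    ]] 0.025680665793901058 [111.6133 724.0622]
0.045066001407919935
```

View pics/gbz.png

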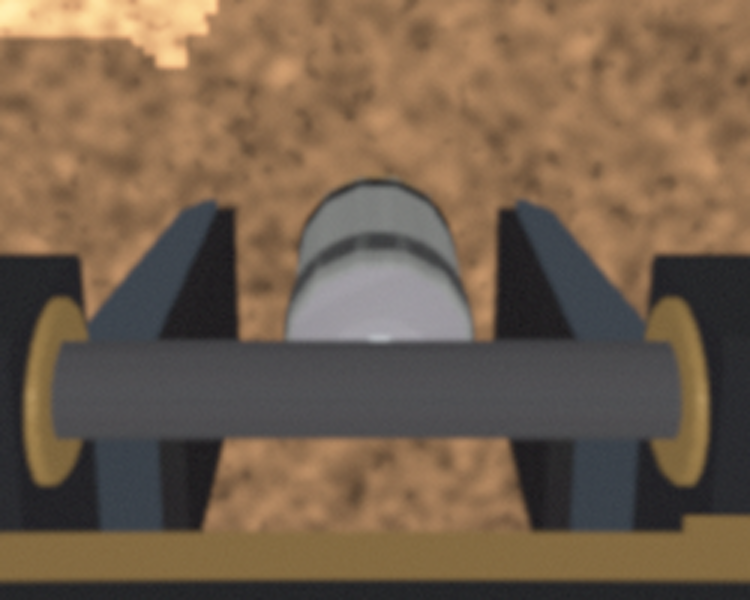

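The gap is centred at x≈367 and objective b at x≈379, so shift 2 mm toward −y, raise 3 mm and close.

Emit:
servo_tool(
  deltas=[
    [45,[0,2,-3],0],
    [45,[0,2,-3],0],
    [25,[0,2,-3],0],
    [25,[0,2,-3],0],
    [25,[0,2,-3],0],
    [25,[0,2,-3],0],
    [25,[0,2,-30],0],
    [25,[0,2,-80],0],
    [25,[0,2,-95],0],
    [25,[0,2,-95],0],
  ],
  squeeze=20,
)

```text
time_s: 10.45
tool_pos: [0.4538, -0.1878, 0.1186]
ee_rot: [3.141, -0.001, 0.003]
ft_force: [-0.1, 0.3, -1.2]
width: 0.0286
grip_force: 20.0
```

Emit:
servo_tool(
  deltas=[
    [25,[124,-184,0],0],
    [25,[124,-184,0],0],
    [25,[124,-184,0],0],
    [25,[124,-184,0],0],
    [25,[124,-184,0],0],
    [25,[124,-184,30],0],
    [25,[124,-184,55],0],
    [25,[124,-184,73],0],
    [25,[124,-184,80],0],
    [25,[124,-184,84],0],
    [25,[124,-184,85],0],
    [25,[124,-184,85],0],
  ],
)

```text
time_s: 11.95
tool_pos: [0.5777, -0.0037, 0.0333]
ee_rot: [3.142, -0.001, 0.001]
ft_force: [-0.7, -0.6, -1.8]
width: 0.0285
grip_force: 20.0
```

Emit:
servo_tool(
  deltas=[
    [25,[0,0,1],0],
    [25,[0,0,2],0],
    [25,[0,0,2.7],0],
    [25,[0,0,2.7],0],
  ],
)

```text
time_s: 12.45
tool_pos: [0.5774, -0.0037, 0.0301]
ee_rot: [-3.142, 0.001, 0.0]
ft_force: [-0.1, 1.1, -1.0]
width: 0.0287
grip_force: 20.0
```

Emit:
servo_tool(
  deltas=[
    [25,[0,0,0.5],0],
    [25,[0,0,1],0],
    [25,[0,0,1],0],
  ],
)

```text
time_s: 12.82
tool_pos: [0.5776, -0.0037, 0.0299]
ee_rot: [3.142, -0.001, 0.001]
ft_force: [-2.7, 0.2, 11.9]
width: 0.0288
grip_force: 20.0
```

Emit:
servo_tool(
  deltas=[
    [25,[0,0,-0.5],0],
    [34,[0,0,-0.5],0],
    [45,[0,0,-0.5],0],
    [56,[0,0,-0.5],0],
    [66,[0,0,-20],0],
    [91,[0,0,-70],0],
    [91,[0,0,-130],0],
    [91,[8,60,-150],0],
    [91,[8,120,-150],0],
    [91,[8,149,-150],0],
    [91,[8,149,-150],0],
    [91,[8,149,-150],0],
  ],
)

```text
time_s: 14.32
tool_pos: [0.5851, -0.1521, 0.179]
ee_rot: [-3.141, 0.001, 0.001]
ft_force: [-0.6, -0.1, -0.3]
width: 0.091
grip_force: 0.0
```

```bash
python3 - <<'E'
from plant import arm
from h import *
c=look(arm,"w_c",(.586,-.153),.064,.018)
E
```

```text
14.325 [ 0.5851 -0.1521  0.179 ] [-3.1412  0.0014  0.0007] [[-0.0017  0.968   0.2508  0.6555]
 [-1.     -0.0016 -0.0008 -0.1509]
 [-0.0004 -0.2508  0.968   0.3504]
 [ 0.      0.      0.      1.    ]] [[344.1507   0.     321.6629]
 [  0.     344.1507 199.8256]
 [  0.       0.       1.    ]] 0.025680665793901058 [324.3806 193.8753]
```

View pics/w_c.png

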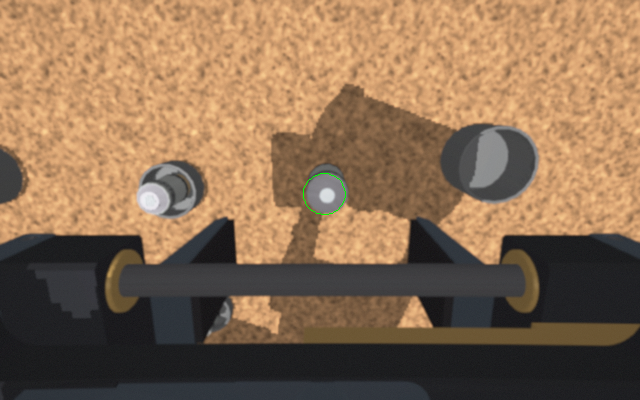

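Objective b stands in B at (165,190), c is on its prediction at (325,194), and D's rim is centred near (498,162). I'll grip c.

Emit:
servo_tool(
  deltas=[
    [75,[1,1.5,40],0],
    [70,[1,1.5,90],0],
    [60,[1,1.5,125],0],
    [55,[1,1.5,139],0],
    [50,[1,1.5,139],0],
    [50,[1,1.5,139],0],
  ],
)

```text
time_s: 15.12
tool_pos: [0.5872, -0.1542, 0.0416]
ee_rot: [3.141, -0.001, 0.003]
ft_force: [-0.6, 0.8, 0.3]
width: 0.0499
grip_force: 0.0
```

```bash
python3 gap.py gc; python3 - <<'E'
from h import *
c=np.load("w_c.npy",allow_pickle=True).item()
print(hit(c,c["T"],[(498,162),(327,195)],[.05,.07]))
# row profile across the fingertip/object area for a numeric gap measurement
g=np.load("gc.npy",allow_pickle=True).item()["color"].mean(2)
for r in (245,255): print(r,[int(x) for x in g[r,255:395:2]])
E
```

```text
15.125 [ 0.5872 -0.1542  0.0416] [ 3.1409 -0.0007  0.0031] [[-0.0013  0.9686  0.2485  0.6572]
 [-1.     -0.0014  0.0004 -0.1528]
 [ 0.0007 -0.2485  0.9686  0.2132]
 [ 0.      0.      0.      1.    ]] [[344.1507   0.     321.6629]
 [  0.     344.1507 199.8256]
 [  0.       0.       1.    ]] 0.025680665793901058 [170.3651 780.178 ]
0.05012633813573886
[[ 0.6114 -0.3043  0.05  ]
 [ 0.587  -0.1552  0.07  ]]
245 [39, 32, 30, 28, 30, 28, 26, 28, 29, 38, 86, 98, 100, 106, 112, 115, 119, 117, 94, 99, 126, 142, 148, 150, 152, 151, 153, 155, 155, 154, 156, 157, 158, 162, 159, 160, 158, 159, 158, 156, 154, 153, 154, 154, 155, 155, 156, 158, 158, 155, 144, 130, 99, 97, 111, 115, 114, 81, 32, 30, 30, 30, 30, 32, 31, 32, 33, 41, 63, 68]
255 [29, 30, 29, 31, 31, 30, 30, 29, 28, 33, 97, 112, 106, 101, 105, 105, 107, 97, 129, 149, 152, 151, 152, 152, 154, 155, 154, 156, 157, 159, 160, 160, 161, 163, 162, 162, 161, 161, 161, 159, 156, 158, 157, 155, 154, 151, 152, 150, 149, 150, 148, 149, 149, 140, 101, 91, 94, 68, 31, 27, 31, 29, 30, 29, 28, 27, 32, 30, 32, 35]
```

Measured gap midpoint is 322 px and objective c's is 326 px, so shift 2 mm toward −y, lower 2 mm and close.

Emit:
servo_tool(
  deltas=[
    [50,[0,2,2],0],
    [50,[0,2,2],0],
    [32,[0,2,2],0],
    [32,[0,2,2],0],
    [32,[0,2,2],0],
    [32,[0,2,2],0],
    [32,[0,2,-30],0],
    [32,[0,2,-80],0],
    [32,[0,2,-95],0],
    [32,[0,2,-95],0],
  ],
  squeeze=25,
)

```text
time_s: 16.42
tool_pos: [0.5866, -0.1562, 0.1356]
ee_rot: [3.141, -0.001, 0.002]
ft_force: [-0.6, 0.5, -2.2]
width: 0.0355
grip_force: 25.0
```

Carry c over to canister C, approximately (0.589, 0.179).

Emit:
servo_tool(
  deltas=[
    [32,[2,-335,0],0],
    [32,[2,-335,0],0],
    [32,[2,-335,0],0],
    [32,[2,-335,0],0],
    [32,[2,-335,0],0],
    [32,[2,-335,0],0],
    [32,[2,-335,0],0],
    [32,[2,-335,10],0],
    [32,[2,-335,10],0],
  ],
)

```text
time_s: 17.55
tool_pos: [0.5879, 0.1773, 0.1238]
ee_rot: [3.141, -0.004, -0.004]
ft_force: [-0.1, -0.2, -1.9]
width: 0.0356
grip_force: 25.0
```

```bash
python3 - <<'E'
from plant import arm
from h import *
c=look(arm,"w_C",(.589,.179),.038,.031)
E
```

```text
17.55 [0.5879 0.1773 0.1238] [ 3.141  -0.0039 -0.0036] [[-0.0033  0.9676  0.2526  0.6586]
 [-1.     -0.0033 -0.0002  0.1785]
 [ 0.0006 -0.2526  0.9676  0.2951]
 [ 0.      0.      0.      1.    ]] [[344.1507   0.     321.6629]
 [  0.     344.1507 199.8256]
 [  0.       0.       1.    ]] 0.025680665793901058 [321.1057 201.565 ]
```

View pics/w_C.png

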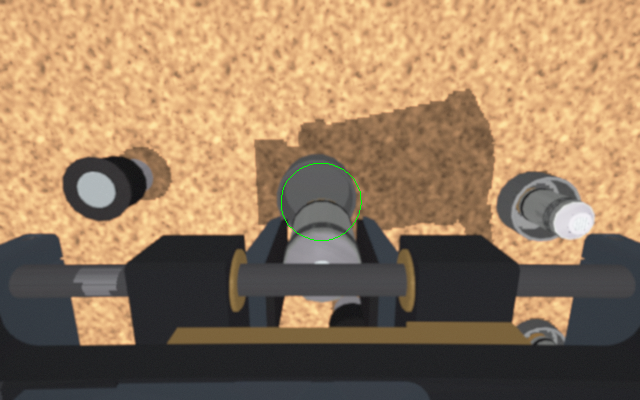

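```bash
python3 - <<'E'
from h import *
c=np.load("w_C.npy",allow_pickle=True).item();T=c["T"]
for z in(0,.038):
    q=proj(c,T,circ((.589,.179),z,.031)); print(z,q.min(0),q.max(0))
q=proj(c,T,circ((.589,.179),.038,.028)); print("inner",q.min(0),q.max(0))
g=c["color"].mean(2)
print([int(x) for x in g[148:200,319]])
for r in(185,200): print(r,[int(x) for x in g[r,266:374]])
E
```

```text
0 [285.9394 156.4604] [356.3619 225.069 ]
0.038 [281.0359 163.0809] [361.1866 240.515 ]
inner [284.9164 167.045 ] [357.306  236.9702]
[109, 106, 99, 95, 90, 86, 80, 79, 79, 75, 77, 82, 92, 97, 95, 93, 94, 95, 95, 96, 94, 95, 97, 94, 94, 94, 94, 95, 95, 96, 94, 93, 94, 95, 94, 94, 94, 94, 95, 94, 95, 94, 94, 94, 94, 95, 93, 94, 94, 96, 95, 84]
185 [125, 122, 119, 115, 112, 108, 105, 96, 91, 91, 94, 99, 101, 98, 94, 90, 87, 80, 77, 85, 91, 94, 94, 96, 95, 95, 92, 93, 94, 94, 94, 95, 94, 94, 94, 96, 94, 95, 96, 94, 93, 93, 94, 93, 95, 95, 95, 96, 94, 93, 94, 96, 94, 94, 93, 93, 94, 94, 94, 93, 96, 95, 96, 96, 95, 93, 96, 95, 95, 95, 93, 95, 94, 94, 96, 96, 93, 95, 95, 93, 94, 95, 87, 83, 86, 90, 94, 98, 104, 112, 115, 119, 116, 112, 110, 103, 97, 93, 91, 90, 90, 93, 99, 106, 113, 117, 113, 111]
200 [111, 109, 107, 108, 107, 108, 109, 108, 108, 107, 102, 97, 93, 89, 82, 75, 73, 75, 75, 75, 79, 88, 93, 94, 94, 93, 95, 93, 94, 93, 93, 94, 93, 93, 96, 93, 94, 94, 93, 94, 95, 92, 94, 92, 94, 92, 91, 87, 81, 82, 79, 73, 67, 61, 61, 66, 67, 67, 68, 72, 77, 80, 79, 79, 84, 88, 89, 93, 94, 94, 94, 93, 94, 93, 95, 94, 95, 94, 92, 93, 88, 79, 76, 75, 74, 76, 82, 90, 91, 93, 99, 104, 106, 110, 113, 114, 116, 119, 120, 125, 125, 122, 120, 116, 115, 112, 111, 110]
```

Measured edges put canister C near (0.590,0.182). I'll correct and lower there.

Emit:
servo_tool(
  deltas=[
    [32,[2.5,-4.5,0],0],
    [32,[2.5,-4.5,0],0],
    [32,[2.5,-4.5,25],0],
    [32,[2.5,-4.5,50],0],
    [32,[2.5,-4.5,66],0],
    [32,[2.5,-4.5,74],0],
    [32,[2.5,-4.5,77],0],
    [32,[2.5,-4.5,77],0],
    [32,[2.5,-4.5,78],0],
    [32,[2.5,-4.5,79],0],
    [32,[2.5,-4.5,79],0],
  ],
)

```text
time_s: 18.98
tool_pos: [0.5911, 0.1833, 0.0463]
ee_rot: [-3.142, 0.001, -0.0]
ft_force: [0.2, 0.3, -1.4]
width: 0.0359
grip_force: 25.0
```

Emit:
servo_tool(
  deltas=[
    [32,[0,0,1],0],
    [32,[0,0,2],0],
    [32,[0,0,2.5],0],
    [32,[0,0,2.5],0],
  ],
)

```text
time_s: 19.48
tool_pos: [0.591, 0.1833, 0.0436]
ee_rot: [3.142, -0.001, -0.0]
ft_force: [0.1, 0.1, -1.7]
width: 0.0354
grip_force: 25.0
```

Emit:
servo_tool(
  deltas=[
    [32,[0,0,0.5],0],
    [32,[0,0,1],0],
    [32,[0,0,1],0],
  ],
)

```text
time_s: 19.85
tool_pos: [0.591, 0.1833, 0.0426]
ee_rot: [3.142, -0.001, -0.0]
ft_force: [0.4, -0.1, -1.5]
width: 0.0359
grip_force: 25.0
```

Emit:
servo_tool(
  deltas=[
    [32,[0,0,0.5],0],
    [32,[0,0,0.9],0],
    [32,[0,0,0.9],0],
  ],
)

```text
time_s: 20.23
tool_pos: [0.5912, 0.1833, 0.0422]
ee_rot: [-3.142, 0.001, -0.001]
ft_force: [-1.8, -0.9, 5.6]
width: 0.0352
grip_force: 25.0
```

Contact. Release, then travel above objective d.

Emit:
servo_tool(
  deltas=[
    [32,[0,0,-0.4],0],
    [42,[0,0,-0.4],0],
    [52,[0,0,-0.4],0],
    [62,[0,0,-0.4],0],
    [72,[0,0,-20],0],
    [91,[0,0,-70],0],
    [91,[0,0,-130],0],
    [91,[-20,55,-150],0],
    [91,[-40,110,-150],0],
    [91,[-60,170,-150],0],
    [91,[-80,230,-150],0],
    [91,[-100,290,-150],0],
  ],
)

```text
time_s: 21.72
tool_pos: [0.4908, -0.1062, 0.192]
ee_rot: [3.141, -0.001, 0.001]
ft_force: [0.7, -0.3, 0.4]
width: 0.091
grip_force: 0.0
```

Emit:
servo_tool(
  deltas=[
    [91,[-62,206,0],0],
    [91,[-62,206,0],0],
    [91,[-62,206,0],0],
    [91,[-62,206,0],0],
    [91,[-62,206,0],0],
    [91,[-62,206,0],0],
  ],
)

```text
time_s: 22.48
tool_pos: [0.4294, -0.3098, 0.1917]
ee_rot: [-3.141, 0.001, 0.0]
ft_force: [0.7, 0.3, -0.6]
width: 0.0907
grip_force: 0.0
```

```bash
python3 - <<'E'
from plant import arm
from h import *
c=look(arm,"w_d",(.429,-.312),.076,.0215)
E
```

```text
22.475 [ 0.4294 -0.3098  0.1917] [-3.1412  0.0013  0.0003] [[-0.0017  0.9681  0.2505  0.4997]
 [-1.     -0.0015 -0.0008 -0.3087]
 [-0.0004 -0.2505  0.9681  0.3632]
 [ 0.      0.      0.      1.    ]] [[344.1507   0.     321.6629]
 [  0.     344.1507 199.8256]
 [  0.       0.       1.    ]] 0.025680665793901058 [325.8351 194.9805]
```

View pics/w_d.png

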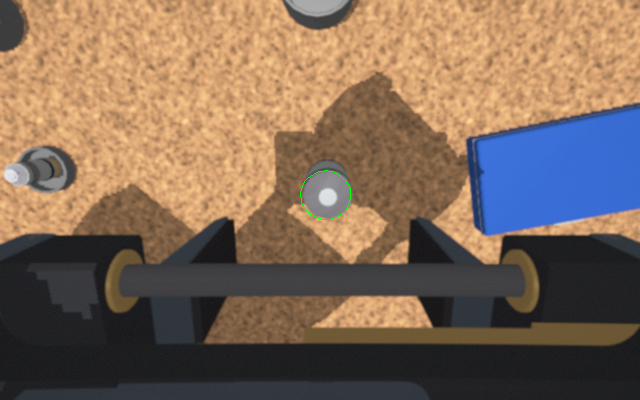

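Objective d is on its prediction at (326,195), and the blue box is clear of the fingers. I'll descend and check the gap numerically.

Emit:
servo_tool(
  deltas=[
    [80,[0,3.5,50],0],
    [75,[0,3.5,95],0],
    [70,[0,3.5,125],0],
    [65,[0,3.5,140],0],
    [58,[0,3.5,142],0],
    [58,[0,3.5,142],0],
  ],
)

```text
time_s: 23.28
tool_pos: [0.43, -0.3141, 0.0507]
ee_rot: [3.141, -0.001, 0.002]
ft_force: [1.1, -0.6, 0.1]
width: 0.0577
grip_force: 0.0
```

```bash
python3 gap.py gd; python3 - <<'E'
from h import *
g=np.load("gd.npy",allow_pickle=True).item()["color"].mean(2)
for r in (245,255): print(r,[int(x) for x in g[r,245:405:2]])
E
```

```text
23.275 [ 0.43   -0.3141  0.0507] [ 3.1407 -0.0006  0.0015] [[-0.0012  0.9684  0.2494  0.5001]
 [-1.     -0.0014  0.0006 -0.3127]
 [ 0.0009 -0.2494  0.9684  0.2222]
 [ 0.      0.      0.      1.    ]] [[344.1507   0.     321.6629]
 [  0.     344.1507 199.8256]
 [  0.       0.       1.    ]] 0.025680665793901058 [-14.5699 661.7615]
0.05824357003333595
245 [43, 30, 30, 32, 31, 29, 27, 30, 29, 31, 37, 99, 113, 105, 109, 116, 113, 107, 91, 114, 140, 154, 156, 157, 159, 159, 158, 157, 157, 158, 158, 160, 163, 163, 165, 162, 167, 169, 173, 176, 175, 175, 172, 171, 170, 168, 165, 164, 167, 166, 163, 160, 159, 156, 155, 157, 158, 155, 139, 107, 92, 108, 108, 114, 128, 134, 89, 31, 27, 32, 28, 29, 30, 31, 31, 31, 32, 49, 65, 67]
255 [32, 29, 32, 28, 30, 29, 33, 30, 32, 30, 34, 80, 118, 115, 108, 101, 94, 123, 150, 156, 154, 155, 155, 155, 156, 156, 157, 157, 158, 158, 160, 160, 163, 165, 169, 173, 173, 174, 173, 174, 172, 172, 171, 169, 167, 166, 167, 165, 164, 161, 159, 159, 157, 157, 159, 159, 159, 155, 153, 155, 149, 119, 108, 111, 111, 105, 56, 29, 32, 31, 30, 28, 31, 30, 30, 30, 32, 31, 30, 34]
```

Centred to within 0.5 mm, so close and lift.

Emit:
servo_tool(
  deltas=[
    [40,[0,0.5,0],0],
    [38,[0,0.5,0],0],
    [38,[0,0.5,0],0],
    [38,[0,0.5,0],0],
    [38,[0,0.5,0],0],
    [38,[0,0.5,-30],0],
    [38,[0,0.5,-80],0],
    [38,[0,0.5,-95],0],
    [38,[30,0.5,-95],0],
    [38,[80,-5,-95],0],
    [38,[80,-5,-95],0],
  ],
  squeeze=30,
)

```text
time_s: 24.7
tool_pos: [0.5118, -0.3085, 0.144]
ee_rot: [3.142, 0.001, 0.001]
ft_force: [-0.6, -0.4, -2.5]
width: 0.0424
grip_force: 30.0
```

```bash
python3 - <<'E'
from plant import arm
from h import *
c=look(arm,"w_D",(.607,-.302),.05,.0345);T=c["T"]
g=c["color"].mean(2)
for z in(0,.05):
    q=proj(c,T,circ((.607,-.302),z,.0345)); print(z,q.min(0),q.max(0),q.mean(0))
v=int(proj(c,T,[(.607,-.302,.05)])[0,1])
print("col320",[int(x) for x in g[0:150:2,320]])
print("row",v,[int(x) for x in g[max(v,0),250:410:2]])
print(arm.state()["width"],arm.state()["grip_force"])
E
```

```text
24.7 [ 0.5118 -0.3085  0.144 ] [3.1415 0.0015 0.0013] [[ 0.0001  0.9683  0.2496  0.582 ]
 [-1.      0.0001  0.0001 -0.3071]
 [ 0.0001 -0.2496  0.9683  0.3155]
 [ 0.      0.      0.      1.    ]] [[344.1507   0.     321.6629]
 [  0.     344.1507 199.8256]
 [  0.       0.       1.    ]] 0.025680665793901058 [314.5384  73.1649]
0 [275.885   37.3957] [355.5081 121.9351] [315.6922  79.4454]
0.05 [267.0272  22.5715] [362.0627 123.9803] [314.5384  73.1649]
col320 [177, 187, 185, 180, 175, 179, 181, 181, 173, 159, 159, 171, 172, 97, 71, 73, 72, 74, 72, 102, 183, 194, 194, 196, 195, 196, 196, 198, 196, 197, 196, 198, 197, 198, 198, 197, 199, 199, 200, 200, 199, 199, 201, 200, 201, 201, 200, 202, 200, 200, 199, 201, 201, 202, 200, 167, 117, 99, 90, 92, 94, 96, 96, 102, 115, 114, 104, 106, 113, 110, 114, 123, 121, 108, 97]
row 75 [174, 186, 180, 182, 187, 187, 184, 182, 191, 193, 175, 177, 164, 78, 73, 72, 79, 97, 101, 102, 181, 201, 200, 201, 202, 200, 201, 199, 201, 200, 201, 200, 199, 200, 200, 198, 200, 199, 199, 198, 198, 197, 196, 197, 197, 196, 196, 197, 194, 196, 195, 195, 177, 99, 74, 71, 87, 95, 113, 119, 106, 94, 96, 101, 98, 133, 154, 144, 134, 154, 170, 171, 178, 190, 194, 186, 188, 195, 194, 190]
0.042489560744798795 29.999426007270813
```

I'll fit the visible bright floor of canister D numerically: the floor disc seen through the inner rim.

```bash
python3 - <<'E'
from h import *
c=np.load("w_D.npy",allow_pickle=True).item();T=c["T"];col=c["color"].astype(int)
g=col.mean(2); sat=col.max(2)-col.min(2)
m=((g>160)&(sat<25)).astype(np.uint8)
n,l,st,ce=cv2.connectedComponentsWithStats(m); k=l[75,320]; m=(l==k); print(st[k],ce[k])
def fill(p,z,r):
    im=np.zeros(g.shape,np.uint8);cv2.fillPoly(im,[np.int32(np.round(proj(c,T,circ(p,z,r))*8))],1,shift=3);return im>0
best=[]
for x in np.arange(.594,.620,.001):
  for y in np.arange(-.315,-.290,.001):
    f=fill((x,y),.004,.0315)&fill((x,y),.05,.0315)
    best.append(((f&m).sum()/(f|m).sum(),x,y))
best.sort(reverse=True);print(np.array(best[:6]))
# outer silhouette: dark or grey, low saturation
s=(sat<30).astype(np.uint8);n,l2,st2,_=cv2.connectedComponentsWithStats(s);print(st2[l2[75,320]])
best=[]
r0=s[:112]>0
for x in np.arange(.594,.620,.001):
  for y in np.arange(-.315,-.290,.001):
    f=(fill((x,y),0,.0345)|fill((x,y),.05,.0345))[:112]; 
    best.append(((f&r0).sum()/(f|(r0&(l2[:112]==l2[75,320]))).sum(),x,y))
best.sort(reverse=True);print(np.array(best[:4]))
E
```

```text
[ 290   40   65   75 3382] [319.1827  73.3418]
[[ 0.7328  0.61   -0.307 ]
 [ 0.7328  0.608  -0.307 ]
 [ 0.7316  0.609  -0.307 ]
 [ 0.7309  0.608  -0.306 ]
 [ 0.7298  0.61   -0.306 ]
 [ 0.7298  0.61   -0.308 ]]
[ 272   22   94  100 7338]
[[ 0.9627  0.608  -0.304 ]
 [ 0.9621  0.607  -0.304 ]
 [ 0.9621  0.608  -0.305 ]
 [ 0.9598  0.607  -0.305 ]]
```

The silhouette fit (0.96 overlap) puts D at (0.608,-0.3045), which agrees with the earlier view. I'll carry d over and lower it.

Emit:
servo_tool(
  deltas=[
    [38,[50,-3.5,0],0],
    [38,[97,-3.5,0],0],
    [38,[97,-3.5,0],0],
    [38,[97,-3.5,0],0],
    [38,[97,-3.5,25],0],
    [38,[97,-3.5,50],0],
    [38,[97,-3.5,70],0],
    [38,[97,-3.5,80],0],
    [38,[97,-3.5,85],0],
    [38,[97,-3.5,86],0],
    [38,[97,-3.5,87],0],
    [38,[97,-3.5,87],0],
  ],
)

```text
time_s: 26.25
tool_pos: [0.6066, -0.3057, 0.0582]
ee_rot: [3.141, -0.001, 0.001]
ft_force: [-0.8, -0.5, -2.6]
width: 0.0423
grip_force: 30.0
```

Emit:
servo_tool(
  deltas=[
    [38,[1,0,1],0],
    [38,[1,0,2],0],
    [38,[1,0,2.5],0],
    [38,[1,0,3],0],
    [38,[1,0,3],0],
  ],
)

```text
time_s: 26.88
tool_pos: [0.6074, -0.3056, 0.0547]
ee_rot: [-3.142, 0.001, 0.0]
ft_force: [0.8, 0.1, -2.4]
width: 0.0427
grip_force: 30.0
```

Emit:
servo_tool(
  deltas=[
    [38,[0,0,0.5],0],
    [38,[0,0,0.8],0],
    [38,[0,0,0.8],0],
  ],
)

```text
time_s: 27.25
tool_pos: [0.6075, -0.3056, 0.0544]
ee_rot: [3.141, -0.001, 0.001]
ft_force: [-3.2, 1.5, 6.0]
width: 0.0424
grip_force: 30.0
```

Contact with the floor. Release, rise and back away.

Emit:
servo_tool(
  deltas=[
    [38,[0,0,-0.3],0],
    [50,[0,0,-0.3],0],
    [60,[0,0,-0.3],0],
    [70,[0,0,-0.3],0],
    [80,[0,0,-20],0],
    [91,[0,0,-70],0],
    [91,[0,0,-130],0],
    [91,[-50,0,-150],0],
    [91,[-100,0,-150],0],
    [91,[-150,30,-150],0],
    [91,[-200,60,-150],0],
    [91,[-200,60,-150],0],
  ],
)

```text
time_s: 28.75
tool_pos: [0.4047, -0.3672, 0.2056]
ee_rot: [3.14, -0.007, 0.001]
ft_force: [0.6, 0.1, 1.1]
width: 0.0912
grip_force: 0.0
```

```bash
python3 - <<'E'
from plant import arm
from h import *
t=arm.capture("top");s=arm.capture("side");print(arm.state()["time_s"],arm.state()["tool_pos"])
a=cv2.resize(t["color"][135:240,180:480],None,fx=2.6,fy=2.6,interpolation=2)
b=cv2.resize(s["color"][120:330,170:430],None,fx=1.5,fy=1.5,interpolation=2)
o=np.zeros((a.shape[0]+b.shape[0],a.shape[1],3),np.uint8);o[:a.shape[0]]=a;o[a.shape[0]:,:b.shape[1]]=b
print(o.shape);cv2.imwrite("pics/final.png",o[:,:,::-1])
E
```

```text
28.85 [ 0.4074 -0.3659  0.2052]
(588, 780, 3)
```

View pics/final.png

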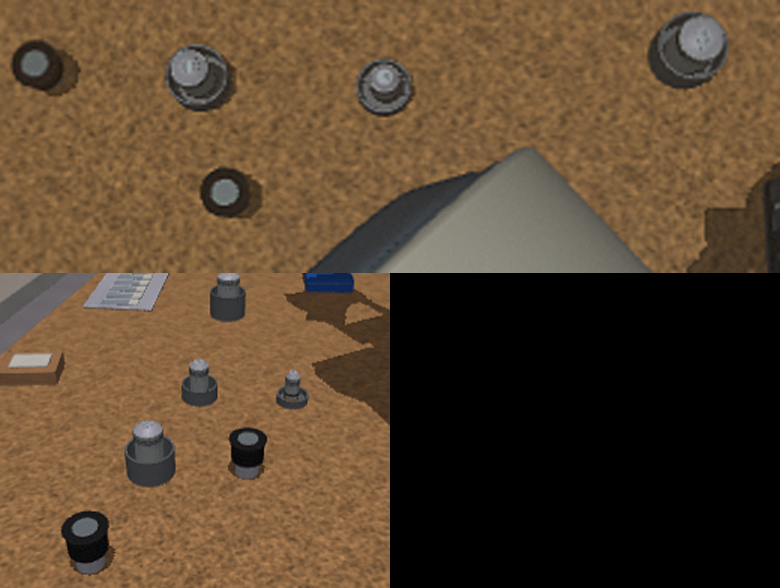

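All four objectives stand upright in their own canisters and both eyepieces are where they were. In the side half, A is at (292,390), B at (199,380), C at (150,450) and D at (228,295).

```bash
python3 -c "
from plant import arm
print(arm.sign_off())"
```

```text
the job is handed in; nothing more can be done
None
```

All four objectives are standing upright in their matching canisters, each lowered to the floor before release, the eyepieces are untouched, and the job was handed in at about 29 s.

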